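# Hold the belt grinder's tension arm down for a belt change

### The job

A new belt is to go on the bench belt grinder, so make room for it: draw the work rest out, away from the platen, as far as it slides, and leave it there. Then push the sprung tension arm down by its handle until it is hard against its stop and keep it held there: the program finishes while the robot is still holding the arm down, for the belt to be slipped on. Leave the other things on the bench as they are.

Things in the scene. Friction and masses are not known exactly. Their poses are not given: they have to be found in the camera images.
- work_rest (a joint): how far the grinder's work rest is drawn out, in m: 0 = its table right up to the platen (the upright steel plate the belt runs over), 0.060 = fully out, at the end of its slide. Starts between 0 and 0.020. It slides level, straight away from the platen, its clamp already loose; drags with about 4 N and stays where left.
- rest_front (a point): point in the rest's table, a level steel plate 60 mm wide, 90 long, 8 thick, top 140 mm above the bench: half-way through it, mid-width, 23 mm from the front edge. Its long sides are free to grip. x points along the slide to the platen (drawn out towards -x), y across, to the motor; z up. Upright (30 wide) below, 4 to 16 mm frontward; platen and head, 270 high, 70 mm or more to +x.
- tension_arm (a joint): angle of the sprung tension arm about its pivot, in rad: 0 = up, as its spring keeps it (arm rising 0.36 rad to the rear), 0.60 = pushed down against its stop (arm 0.24 rad below level). The push needed at the handle grows from about 5 N to 13 N; let go, the arm springs back up to 0.
- handle (a point): middle of the black round cross handle at the tension arm's free end, on its axis: 20 mm thick, 70 long, 150 mm from the pivot; about 290 mm above the bench with the arm up, 200 mm at the stop, clear above and below. x along the arm away from the pivot, y along the handle (the arm's bar joins its +y end), z up. The 44 mm wheel on the arm has its rim 48 mm from the handle's axis.
- pivot (a point): point on the tension arm's pivot axis, opposite the middle of the handle, fixed to the grinder 238 mm above the bench. x points level to the rear of the grinder (from rest to handle, same as the slide's), y along the pivot axis, z up. The arm turns about this y, so the handle goes nearly straight down.
- gouge_wide: bystander, not to be disturbed: carving gouge lying flat, 210 mm long, brown wooden handle, beside the grinder, on its wheel side. Origin at the middle of its underside.
- gouge_slim: bystander, not to be disturbed: slimmer carving gouge lying flat, 190 mm long, on the bench beyond the grinder's rear, past the arm handle. Origin at the middle of its underside.
- whetstone: bystander, not to be disturbed: grey-brown sharpening stone, 170 x 60 x 25 mm, lying beside the work rest. Origin at the middle of its underside.
- wax_tin: bystander, not to be disturbed: round aluminium tin, 60 mm across, 36 mm high, in front of the wheels. Origin at the middle of its underside.
- blank: bystander, not to be disturbed: pale wooden block, 45 x 36 x 55 mm high, standing on the bench in front of the work rest. Origin at the middle of its underside.
- figure: bystander, not to be disturbed: dark carved wooden figure, 62 mm across, 76 mm high, standing near the grinder's rear. Origin at the middle of its underside.
- gift_box: bystander, not to be disturbed: gilt paper box, 90 x 75 x 55 mm, on the bench beyond the grinder's rear. Origin at the middle of its underside.
- mallet: bystander, not to be disturbed: wooden mallet lying flat, 195 mm long, round head 54 mm across, in front of the grinder, on the robot's side. Origin at the middle of its underside.

How it is judged:
By the outcome, as a careful person would: the job done as asked, in the order asked, and still so for the second after the job is handed in, while the arm keeps its last pose, push and grip.
It also fails if it takes over 48 s, if anything falls off the work surface, if the arm or the gripper's body presses on something with over 40 N, if the wrist force passes 120 N, or if a joint passes its speed limit or range.

### The arm

A 6-joint arm with a two-finger parallel gripper is mounted at the origin on the work surface. World frame = base frame: x ahead of the robot, y to its left, z up, the work surface at z = 0. Lengths are in m, angles in rad, forces in N, time in s.
With the tool pointing down it reaches from about 0.25 to 0.725 m from the base axis. Payload 9.7 kg.
Tool frame: the origin (TCP) lies between the finger pads; the fingertips stand 14 mm ahead of it and the grasp point (between the pads) lies 5 mm behind it (env.finger_overhang is the z of the fingertips in the tool frame, in m); z points along the fingers, y is the direction in which the jaws open and shut (so a half turn about z gives the same grasp; the last joint's range is limited). The gripper opens to 85 mm and grips with 20 to 120 N. Pads are 22 mm wide; open, the fingers measure 114 mm over their backs; the gripper's body (76 mm by 85 mm) begins 54 mm behind the grasp point. The pads swing forward as they close: fully open they stand 13 mm farther back than shut.
Start: joints at [-1.315, 0.087, 0.176, 1.66, 0, 1.571], TCP at [0.139, -0.532, 0.245] pointing down, gripper open.
Joint ranges: [-3.13, 3.13], [-0.85, 1.81], [-1.15, 1.24], [-2.2, 2.28], [-1.44, 1.52], [-3.14, 3.14]. Speed limits (rad/s): [2.22, 2.22, 2.57, 3.14, 3.14, 3.14].

### API

Orientations are given as a rotation vector (axis times angle).
In Python, from rig import read_state, viewer, finish_job, env gives the robot as it stands. The module is installed in compiled form; this text tells all that it offers.
- The arm moves only by the tool apply_moves, never from a script. Its argument "targets" is one flat list of numbers, 5 for each row, row after row: the shift along the world's x, y, z in mm, then the turn about the world's z in degrees, then the gripper's target within -1 to 1 (fully open at 1, half-way at 0, shut at -1). A call has 1 to 20 rows; each row is the pose to reach, as a shift and turn from the pose commanded when the call began; what a row does not reach only later rows make up. A row lasts 1/8 s, in which the tool goes at most 62.5 mm and 10.7 degrees, less where a joint would pass 70% of its speed; a pose out of reach is approached as far as the arm can. A call with a gripper value outside its range is refused whole. The fingers move at their own pace and stop on an object; "grip_force" is the grip in N (left out, the last holds). Time passes only in rows, so rows that repeat a pose let the fingers close. It gives the time, the measured TCP pose, the force and the opening at its end, in the units of the state.
- read_state(): the state, without advancing time (a new reading comes with each control period).
- viewer.snapshot(name): name is "scene" or "side" or "wrist"; returns the picture (480x640x3 uint8, blue, green, red); there is no depth.
- viewer.calibration(name): a dict with "fx", "fy", "cx", "cy" (pixels), "origin" and "attitude" of the camera in the world. Camera axes: x right, y down, z forward; pixel columns grow to the right and rows downward; lengths in m; the calibration is good to about 2 mm. The wrist camera is an equidistant fisheye: a pixel r from the principal point sees the ray r / f radians off the axis. A picture is of the moment at which its call begins: read the wrist's pose just before it. calibration takes no time and is no camera call; for the wrist camera it gives the pose at the moment of the call.
- finish_job(): hands the job in, once; it reports no verdict.
Trained networks look in the newest picture that a camera, given by its name, has taken for a name from the list of things; names that differ only in an ending like _2 or _b are one class to them, and where a whole thing is asked for, a point or a joint stands for the part that bears it (a point fixed in the world has none). Each returns a list of dicts, best first, with "conf" (0 to 1); they miss things now and then, are a little off and sometimes report something else, mostly with a low value. They report only what shows in the picture. A call takes as long as a camera call.
- viewer.regions_of(camera, thing): "region" (480x640 bool, what is visible of it) and "box" ([left, top, width, height] in pixels, round what is visible of it).
The state is a dict: "time": time; "joint_pos": joint angles; "joint_vel": joint speeds; "joint_efforts": joint torques, N m; "ee_pos": TCP position; "orientation": TCP orientation; "contact_force": force on the tool from outside, world axes, zero at the start; "wrist_torque": the same for the moment, N m; "gripper_width": opening from 0.0 (shut) to 1.0 (fully open).
Only numpy, scipy, OpenCV 4.12 (cv2) and the standard library are available. Lean on these libraries where they do the work, as an engineer would, in place of code of your own. Each camera call takes 0.05 s, during which the arm holds its last target.

## Working session

There is one attempt and no reset: what is moved stays moved. The work goes in short steps, Python scripts to look and compute and a tool call to move; the robot and the scene stay as the last step left them, time stands still between calls to the robot, and variables do not carry over. Pictures are saved under pics/ and viewed, and the job is handed in when it is done.

Besides the shell and the picture viewer there is one more tool, called after "Call:" by a JSON object that holds its "api" and its "payload". apply_moves: Moves the arm, as the interface text tells. Its arguments: {"type":"object","properties":{"targets":{"type":"array"},"grip_force":{"type":"number"}},"required":["targets"]}

```bash
mkdir -p pics; python3 - <<'E'
from rig import read_state, viewer, env
import cv2
print(read_state()); print(env.finger_overhang)
for n in ("scene","side","wrist"):
    cv2.imwrite(f"pics/{n}0.png",viewer.snapshot(n)); print(n,viewer.calibration(n))
E
```

```text
{'time': 0.0, 'joint_pos': array([-1.31501626e+00,  8.74118778e-02,  1.75139146e-01,  1.65979417e+00,
        1.49895445e-05,  1.57075374e+00]), 'joint_vel': array([-0.00080831,  0.00115994,  0.00023339, -0.00060869, -0.00082572,
        0.00015899]), 'joint_efforts': array([ 1.67789262e-04, -5.20394325e+01,  4.64800000e+01,  1.64362678e-02,
        6.51728169e-05, -1.26481319e-05]), 'ee_pos': array([ 0.13910073, -0.53190159,  0.24461212]), 'orientation': array([-3.11467558e+00, -4.00589377e-01,  2.31061429e-04]), 'contact_force': array([0.77819728, 0.34774915, 0.1630121 ]), 'wrist_torque': array([ 0.02015297, -0.05352767,  0.0177666 ]), 'gripper_width': 0.9995537737613347}
0.014
scene {'fx': 464.0995315094272, 'fy': 464.0995315094272, 'cx': 321.78964152409714, 'cy': 242.59589106629232, 'origin': array([1.02933945, 0.68141506, 0.89556573]), 'attitude': array([-0.84233565, -2.5145686 ,  1.15575204])}
side {'fx': 441.59175928393495, 'fy': 441.59175928393495, 'cx': 318.016272299329, 'cy': 235.6668596896537, 'origin': array([ 0.39911661, -0.5923269 ,  0.94364489]), 'attitude': array([-2.4454441 ,  0.26965075, -0.10757662])}
wrist {'fx': 371.64829954431775, 'fy': 371.64829954431775, 'cx': 322.6574176327925, 'cy': 242.19103167514538, 'origin': array([ 0.21531356, -0.51324722,  0.37218282]), 'attitude': array([ 2.28007093, -1.76243925, -0.27799795])}
```

View pics/scene0.png

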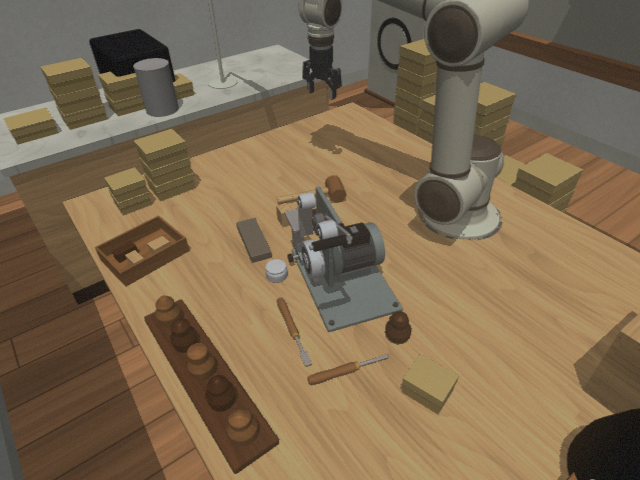

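View pics/side0.png

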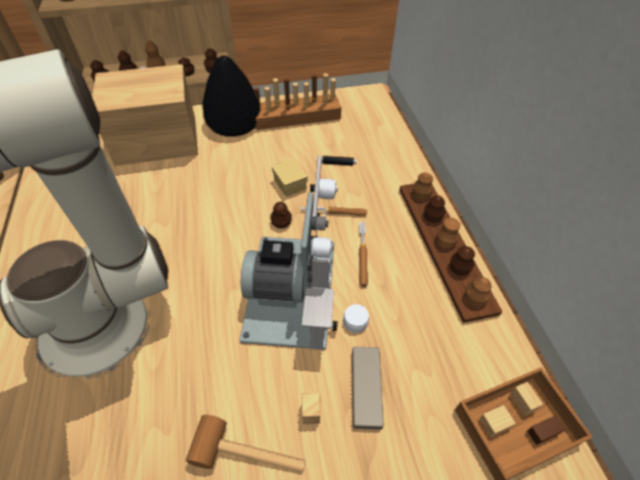

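View pics/wrist0.png

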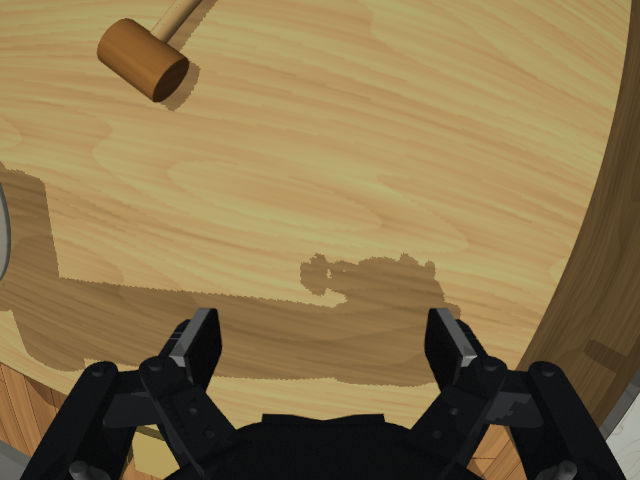

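The side view shows the rest's table around (317,305) and the black cross handle at (338,160); the motor is on the robot's side and the rear is about +y. I'll measure on zoomed crops next.

```bash
cat > h.py <<'E'
import numpy as np, cv2
from scipy.spatial.transform import Rotation as R
from rig import viewer, read_state
def ray(cal,u,v):
    d=np.array([(u-cal['cx'])/cal['fx'],(v-cal['cy'])/cal['fy'],1.])
    return cal['origin'],R.from_rotvec(cal['attitude']).as_matrix()@d
def onz(cal,u,v,z):
    o,d=ray(cal,u,v); return o+d*(z-o[2])/d[2]
def proj(cal,p):
    q=R.from_rotvec(cal['attitude']).as_matrix().T@(np.array(p)-cal['origin'])
    return np.array([cal['fx']*q[0]/q[2]+cal['cx'],cal['fy']*q[1]/q[2]+cal['cy']])
def tri(c1,p1,c2,p2):
    o1,d1=ray(c1,*p1);o2,d2=ray(c2,*p2)
    s=np.linalg.lstsq(np.c_[d1,-d2],o2-o1,rcond=None)[0]
    a=o1+s[0]*d1;b=o2+s[1]*d2
    return (a+b)/2,np.linalg.norm(a-b)
E
python3 - <<'E'
from h import *
a=viewer.snapshot("side"); b=viewer.snapshot("scene")
C={n:viewer.calibration(n) for n in("side","scene")}
def crop(im,x,y,w,h,s): 
    return cv2.resize(im[y:y+h,x:x+w],None,fx=s,fy=s,interpolation=cv2.INTER_CUBIC)
cv2.imwrite("pics/side_c.png",crop(a,230,140,150,220,2.7) if 0 else crop(a,230,145,160,215,2.7))
cv2.imwrite("pics/scene_c.png",crop(b,250,170,160,120,5))
for t in("work_rest","handle","gouge_wide","gouge_slim","whetstone","wax_tin","blank","figure","gift_box","mallet"):
    for n in C:
        for r in viewer.regions_of(n,t)[:2]:
            v,u=np.nonzero(r['region']); 
            if r['conf']>.3: print(t,n,round(r['conf'],2),r['box'],u.mean().round(1),v.mean().round(1),len(u),onz(C[n],u.mean(),v.mean(),0.02).round(3))
E
```

```text
work_rest side 0.74 [303.3, 288.9, 29.6, 61.9] 317.4 314.2 1474 [ 0.519 -0.092  0.02 ]
work_rest scene 0.84 [284.4, 210.5, 32.8, 77.2] 296.5 232.3 389 [ 0.469 -0.22   0.02 ]
handle side 0.63 [307.5, 155.4, 49.9, 73.4] 326.3 181.8 1037 [0.643 0.339 0.02 ]
handle scene 0.83 [309.7, 210.9, 40.6, 41.8] 330.0 234.4 903 [ 0.396 -0.152  0.02 ]
gouge_wide side 0.89 [357.0, 224.5, 12.6, 61.1] 363.4 260.1 437 [0.67  0.036 0.02 ]
gouge_wide scene 0.76 [277.8, 296.4, 36.0, 71.1] 292.1 328.8 519 [0.679 0.071 0.02 ]
gouge_slim side 0.79 [301.2, 204.6, 64.9, 11.6] 347.4 210.8 286 [0.674 0.212 0.02 ]
gouge_slim scene 0.93 [306.4, 353.8, 80.0, 33.5] 338.2 370.7 604 [0.663 0.227 0.02 ]
whetstone side 0.7 [348.1, 348.0, 35.5, 84.0] 367.2 389.3 2478 [ 0.582 -0.288  0.02 ]
whetstone side 0.6 [300.4, 204.5, 68.1, 10.5] 345.8 210.5 290 [0.67  0.214 0.02 ]
whetstone scene 0.95 [237.3, 220.4, 32.1, 41.9] 253.1 240.0 890 [ 0.588 -0.268  0.02 ]
wax_tin side 0.69 [344.9, 307.3, 23.5, 26.3] 356.1 318.4 544 [ 0.605 -0.122  0.02 ]
wax_tin scene 0.98 [262.9, 258.1, 23.4, 27.2] 275.7 270.5 434 [ 0.604 -0.121  0.02 ]
blank side 0.62 [302.1, 395.9, 21.4, 30.7] 311.0 407.6 536 [ 0.459 -0.299  0.02 ]
blank scene 0.65 [275.6, 206.6, 14.7, 18.0] 282.0 213.7 230 [ 0.453 -0.323  0.02 ]
figure side 0.85 [270.7, 200.7, 19.7, 27.6] 281.1 215.2 448 [0.488 0.235 0.02 ]
figure scene 0.79 [386.2, 311.3, 23.4, 29.5] 397.5 327.6 635 [0.478 0.22  0.02 ]
gift_box side 0.9 [270.2, 159.4, 37.8, 37.5] 289.9 176.6 905 [0.541 0.384 0.02 ]
mallet side 0.87 [185.1, 411.8, 118.9, 60.2] 231.0 447.1 2567 [ 0.292 -0.339  0.02 ]
mallet scene 0.8 [276.0, 172.1, 67.8, 31.6] 321.8 191.1 637 [ 0.282 -0.345  0.02 ]
```

View pics/side_c.png

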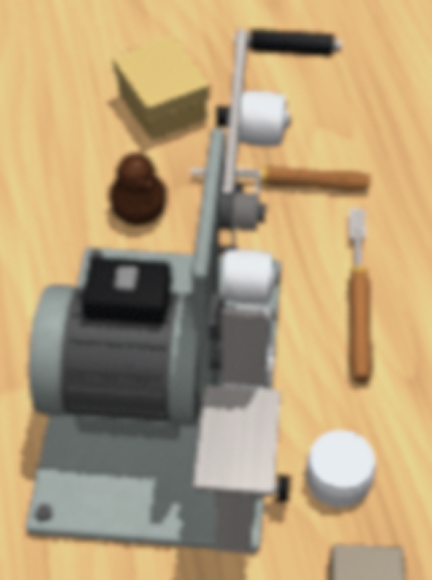

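View pics/scene_c.png

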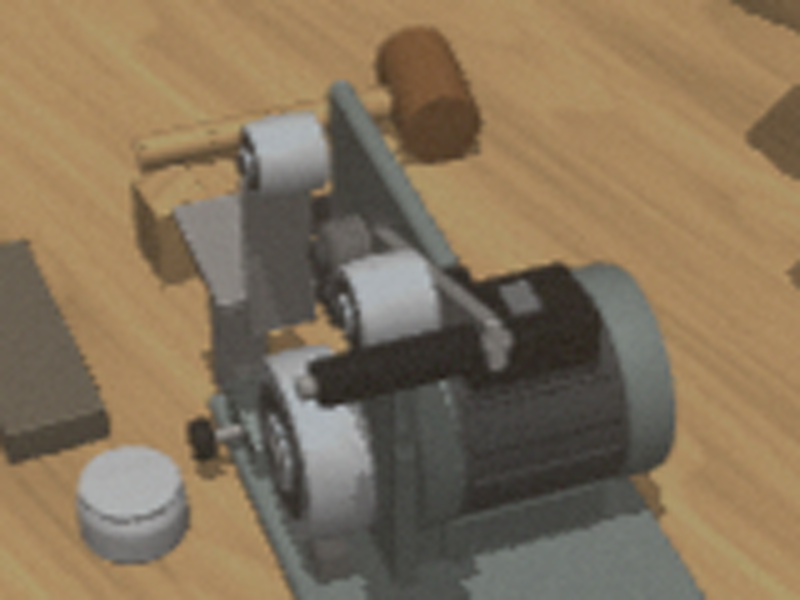

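```bash
python3 - <<'E'
from h import *
C={n:viewer.calibration(n) for n in("side","scene")}
print(read_state()['time'])
S=lambda x,y:(230+x/2.7,145+y/2.7)
K=lambda x,y:(250+x/5,170+y/5)
for nm,p in dict(FL=(195,484),FR=(274,490),RR=(280,393),RL=(205,387)).items(): print(nm,onz(C['side'],*S(*p),0.14).round(4))
for nm,p in dict(FL_or_R=(175,210),RR=(225,303)).items(): print('scene',nm,onz(C['scene'],*K(*p),0.14).round(4))
print('handle free end',tri(C['side'],S(333,44),C['scene'],K(318,380)))
print('handle bar end',tri(C['side'],S(250,41),C['scene'],K(478,350)))
for a,b in (((333,44),(250,41)),): print(onz(C['side'],*S(*a),.29),onz(C['side'],*S(*b),.29))
print(onz(C['scene'],*K(318,380),.29),onz(C['scene'],*K(478,350),.29))
E
```

```text
1.25
FL [ 0.4684 -0.1725  0.14  ]
FR [ 0.5248 -0.1901  0.14  ]
RR [ 0.5498 -0.1089  0.14  ]
RL [ 0.4931 -0.0907  0.14  ]
scene FL_or_R [ 0.5215 -0.1865  0.14  ]
scene RR [ 0.5445 -0.1046  0.14  ]
handle free end (array([0.64266676, 0.11566046, 0.29285818]), np.float64(0.004648394346680384))
handle bar end (array([0.57858778, 0.13723841, 0.28947522]), np.float64(0.0036214424481297363))
[0.64566262 0.1173455  0.29      ] [0.57987961 0.1353543  0.29      ]
[0.63854486 0.11368743 0.29      ] [0.57707887 0.13809781 0.29      ]
```

Call:
{"api": "apply_moves", "payload": {"targets": [18,18,3,10,1,36,36,6,20,1,54,54,9,30,1,72,71,12,40,1,89,89,15,50,1,107,107,15,60,1,125,124,15,70,1,143,142,15,80,1,161,160,15,90,1,179,178,15,100,1,196,195,15,110,1,214,213,15,120,1,232,231,15,130,1,250,249,15,140,1,268,266,15,150,1,286,284,15,160,1,303,302,15,170,1,321,320,15,180,1,339,337,15,190,1,357,355,15,200,1], "grip_force": 50}}

```text
time: 3.75
ee_pos: [0.4967, -0.1765, 0.2603]
orientation: [-0.944, 2.996, -0.0]
contact_force: [0.5, -0.3, 0.1]
gripper_width: 0.996
```

Call:
{"api": "apply_moves", "payload": {"targets": [0,0,0,10,1,0,0,0,20,1,0,0,0,30,1,0,0,0,38,1,0,0,0,38,1]}}

```text
time: 4.38
ee_pos: [0.4962, -0.1771, 0.2603]
orientation: [-1.86, 2.532, -0.0]
contact_force: [-0.3, 0.7, 0.6]
gripper_width: 1.002
```

```bash
python3 - <<'E'
from h import *
s=read_state(); print(s['ee_pos'],s['joint_pos'],R.from_rotvec(s['orientation']).as_matrix().round(3))
print(viewer.calibration("wrist"))
cv2.imwrite("pics/w1.png",viewer.snapshot("wrist"))
cv2.imwrite("pics/s1.png",viewer.snapshot("side"))
E
```

```text
[ 0.49615779 -0.17708438  0.26030282] [-3.42822821e-01  3.72335440e-02  1.53019659e-01  1.68653762e+00
  8.07750842e-06 -1.60991849e+00] [[-0.299 -0.954  0.   ]
 [-0.954  0.299 -0.   ]
 [-0.    -0.    -1.   ]]
{'fx': 371.64829954431775, 'fy': 371.64829954431775, 'cx': 322.6574176327925, 'cy': 242.19103167514538, 'origin': array([ 0.47287036, -0.253057  ,  0.38773545]), 'attitude': array([0.4644584 , 3.02309795, 0.47335332])}
```

View pics/w1.png

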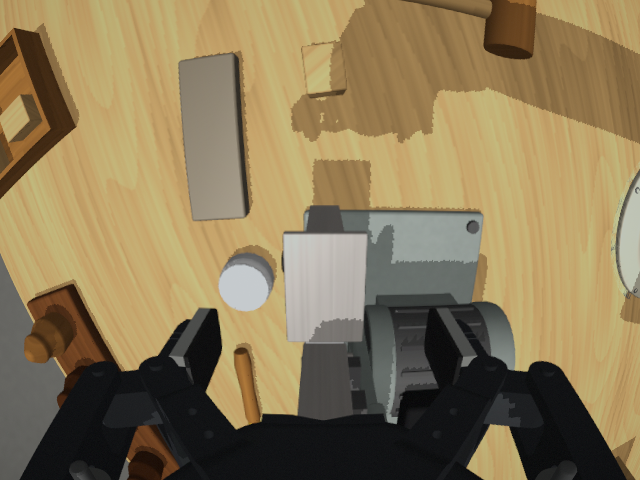

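View pics/s1.png

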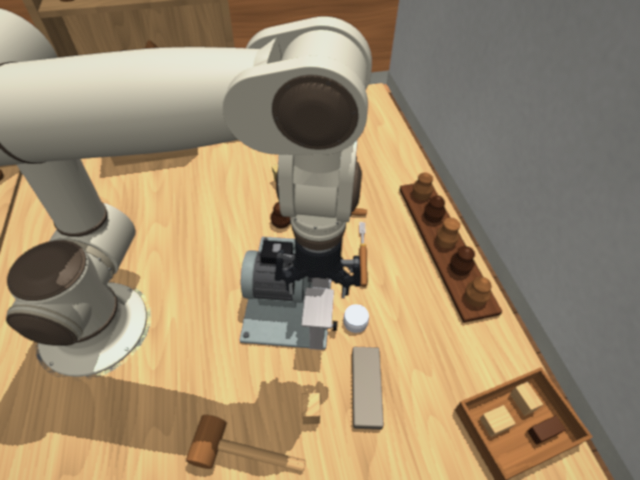

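The wrist view shows the whole table: front edge (284,234)–(367,233), rear edge (287,342)–(366,343). The motor body is right of it, so its clearance to the right finger matters.

```bash
cat >> h.py <<'E'
def wz(cal,u,v,z):
    x=u-cal['cx'];y=v-cal['cy'];r=np.hypot(x,y);t=r/cal['fx']
    d=R.from_rotvec(cal['attitude']).as_matrix()@np.array([np.sin(t)*x/r,np.sin(t)*y/r,np.cos(t)])
    return cal['origin']+d*(z-cal['origin'][2])/d[2]
E
python3 - <<'E'
from h import *
c=viewer.calibration("wrist")
P=[wz(c,*p,.14) for p in((284,234),(367,233),(287,342),(366,343))]
for p in P: print(p.round(4))
f=(P[0]+P[1])/2; r=(P[2]+P[3])/2; d=r-f; print('front',f,'len',np.linalg.norm(d),'ang',np.degrees(np.arctan2(d[1],d[0])), 'width',np.linalg.norm(P[0]-P[1]))
w=P[0]-P[1]; print('wang',np.degrees(np.arctan2(w[1],w[0])))
print('restfront',f+d/np.linalg.norm(d)*.023)
# motor front-left edge rough: pixel (365,310)
for z in(.05,.1,.14): print(wz(c,366,310,z))
E
```

```text
[ 0.5205 -0.1911  0.14  ]
[ 0.4651 -0.1743  0.14  ]
[ 0.5485 -0.1068  0.14  ]
[ 0.4893 -0.0869  0.14  ]
front [ 0.49282266 -0.18266436  0.14      ] len 0.08970237176340856 ang 73.10646736542323 width 0.05792970985434662
wang -16.876094472444013
restfront [ 0.49950633 -0.1606569   0.14      ]
[ 0.4849503  -0.06614648  0.05      ]
[ 0.48313566 -0.09381154  0.1       ]
[ 0.48168395 -0.11594358  0.14      ]
```

Call:
{"api": "apply_moves", "payload": {"targets": [4,17,-15,0,1,4,17,-40,0,1,4,17,-65,0,1,4,17,-90,0,1,4,17,-112,0,1,4,17,-125,0,1,4,17,-132,0,1,4,17,-132,0,1]}}

```text
time: 5.48
ee_pos: [0.5002, -0.1601, 0.1284]
orientation: [-1.86, 2.531, 0.0]
contact_force: [0.4, 0.3, 0.2]
gripper_width: 1.0
```

```bash
python3 - <<'E'
from h import *
cv2.imwrite("pics/w2.png",viewer.snapshot("wrist"))
E
```

```text
(no output)
```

View pics/w2.png

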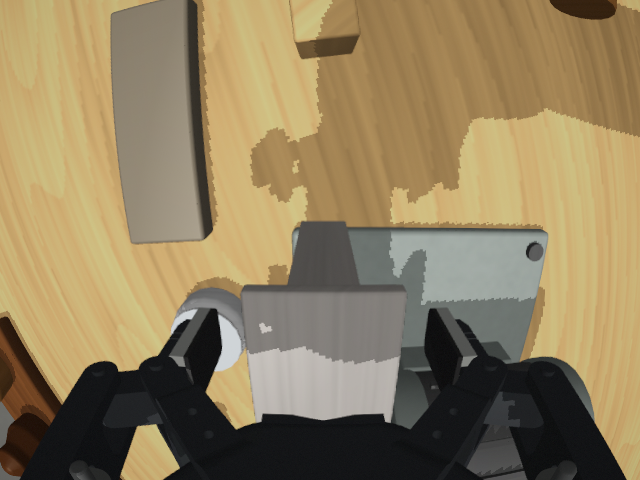

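The table lies centred between the pads (x 243–405 between 220 and 425), with nothing in contact. Closing now.

Call:
{"api": "apply_moves", "payload": {"targets": [0,0,0,0,-1,0,0,0,0,-1,0,0,0,0,-1,0,0,0,0,-1,0,0,0,0,-1,0,0,0,0,-1], "grip_force": 50}}

```text
time: 6.28
ee_pos: [0.5, -0.1601, 0.1293]
orientation: [-1.861, 2.531, -0.001]
contact_force: [-3.3, 1.2, 5.6]
gripper_width: 0.691
```

Call:
{"api": "apply_moves", "payload": {"targets": [-1,-4,0,0,-1,-2,-8,0,0,-1,-4,-12,0,0,-1,-5,-16,0,0,-1,-6,-20,0,0,-1,-7,-24,0,0,-1,-8,-28,0,0,-1,-9,-31,0,0,-1,-11,-35,0,0,-1,-12,-38,0,0,-1]}}

```text
time: 7.52
ee_pos: [0.4882, -0.1978, 0.1293]
orientation: [-1.861, 2.53, 0.0]
contact_force: [-1.7, 4.9, 6.3]
gripper_width: 0.691
```

Call:
{"api": "apply_moves", "payload": {"targets": [-1,-2,0,0,-1,-1,-4,0,0,-1,-2,-6,0,0,-1,-2,-8,0,0,-1,-3,-9,0,0,-1,-3,-10,0,0,-1]}}

```text
time: 8.28
ee_pos: [0.4851, -0.2077, 0.1293]
orientation: [-1.861, 2.53, 0.0]
contact_force: [-2.5, 5.1, 7.3]
gripper_width: 0.688
```

Call:
{"api": "apply_moves", "payload": {"targets": [0,-1,0,0,-1,-1,-2,0,0,-1,-1,-3,0,0,-1,-1,-4,0,0,-1,-1,-4,0,0,-1]}}

```text
time: 8.9
ee_pos: [0.4839, -0.2117, 0.1293]
orientation: [-1.861, 2.531, 0.001]
contact_force: [-5.3, 5.8, 8.4]
gripper_width: 0.689
```

Call:
{"api": "apply_moves", "payload": {"targets": [0,-1,0,0,-1,0,-2,0,0,-1,-1,-3,0,0,-1,-1,-4,0,0,-1,-1,-4,0,0,-1]}}

```text
time: 9.52
ee_pos: [0.4835, -0.213, 0.1293]
orientation: [-1.86, 2.525, 0.007]
contact_force: [-1.5, 21.8, 9.1]
gripper_width: 0.693
```

Call:
{"api": "apply_moves", "payload": {"targets": [0,-1,0,0,-1,0,-1,0,0,-1,0,-1,0,0,-1]}}

```text
time: 9.9
ee_pos: [0.4835, -0.213, 0.1293]
orientation: [-1.86, 2.524, 0.009]
contact_force: [-1.6, 27.6, 10.1]
gripper_width: 0.688
```

```bash
python3 - <<'E'
from h import *
c=viewer.calibration("wrist"); print(c['origin'],c['attitude'],read_state()['ee_pos'])
cv2.imwrite("pics/w3.png",viewer.snapshot("wrist"))
E
```

```text
[ 0.46023231 -0.29012046  0.25603582] [0.45950287 3.02212311 0.48654828] [ 0.48347119 -0.21301123  0.12925879]
```

View pics/w3.png

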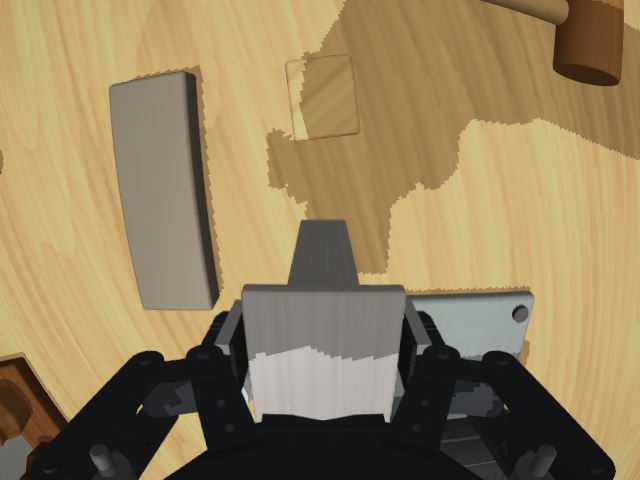

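Front edge still at row 286 in the gripper: no slip, the force rose to 28 N without motion, so it is at the end of the slide. Easing off, releasing, lifting.

Call:
{"api": "apply_moves", "payload": {"targets": [0,3,0,0,-1,0,4,0,0,-1,0,4,0,0,1,0,4,0,0,1,0,4,0,0,1,0,4,0,0,1,0,4,0,0,1,0,4,15,0,1,0,4,40,0,1,0,4,70,0,1,0,4,110,0,1,0,4,150,0,1,0,4,190,0,1,0,4,220,0,0,0,4,235,0,0,0,4,235,0,0]}}

```text
time: 11.95
ee_pos: [0.4834, -0.2132, 0.3651]
orientation: [-1.86, 2.53, -0.004]
contact_force: [-0.7, -0.5, -0.2]
gripper_width: 0.501
```

```bash
python3 - <<'E'
from h import *
c=viewer.calibration("wrist"); print(c['origin'],read_state()['ee_pos'])
cv2.imwrite("pics/w4.png",viewer.snapshot("wrist"))
E
```

```text
[ 0.45979521 -0.28902091  0.49257113] [ 0.48335377 -0.2131638   0.36509614]
```

View pics/w4.png

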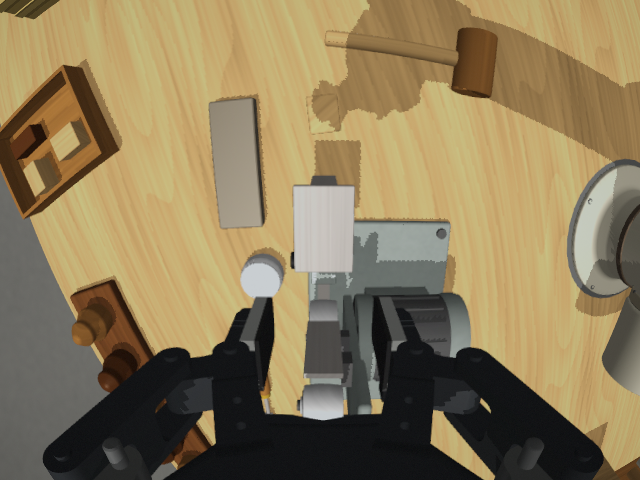

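The rest is out with a gap to the platen visible around (325,290). Now I'll go over to the handle at height.

```bash
python3 - <<'E'
from h import *
c=viewer.calibration("wrist")
f=(wz(c,294,187,.14)+wz(c,354,185,.14))/2; a=np.array([.4928,-.1827,.14]); print(f,np.linalg.norm(f-a))
E
```

```text
[ 0.47581942 -0.2350461   0.14      ] 0.0550313928218472
```

Call:
{"api": "apply_moves", "payload": {"targets": [10,25,0,-5,0,20,50,0,-12,0,30,80,0,-20,0,40,110,0,-28,0,50,140,0,-36,0,60,170,0,-44,0,70,200,0,-52,0,80,230,0,-60,0,92,260,0,-68,0,104,290,0,-76,0,115,315,0,-83,0,126,339,0,-90,0,126,339,0,-90,0,126,339,0,-90,0]}}

```text
time: 13.75
ee_pos: [0.6089, 0.1255, 0.3628]
orientation: [-0.471, -3.105, 0.001]
contact_force: [0.4, -0.3, -0.2]
gripper_width: 0.499
```

```bash
python3 - <<'E'
from h import *
s=read_state();print(s['ee_pos'],s['joint_pos'],R.from_rotvec(s['orientation']).as_matrix()[:,1])
c=viewer.calibration("wrist"); print(c['origin'],c['attitude'])
cv2.imwrite("pics/w5.png",viewer.snapshot("wrist"))
cv2.imwrite("pics/s5.png",viewer.snapshot("side"))
cv2.imwrite("pics/sc5.png",viewer.snapshot("scene"))
E
```

```text
[0.60887738 0.12547601 0.3628426 ] [ 2.03333797e-01  3.76359815e-01  7.59537751e-01  1.95496439e+00
 -2.32254809e-04  5.04093342e-01] [ 2.96245318e-01  9.55111641e-01 -6.81608195e-04]
[0.5341935  0.14774807 0.49034854] [2.31850854 1.70666084 0.26511738]
```

View pics/w5.png

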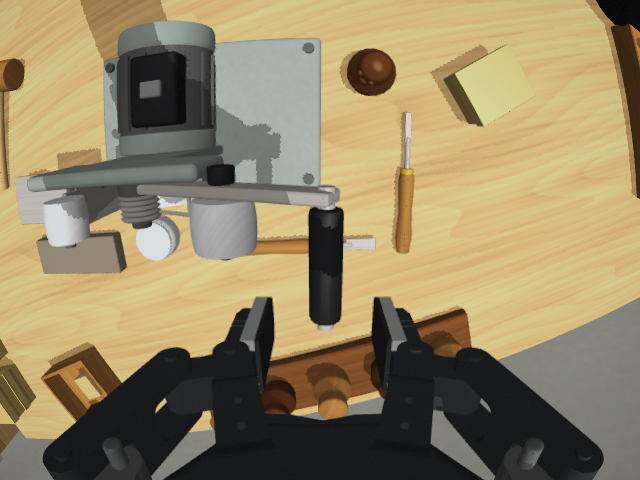

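View pics/s5.png

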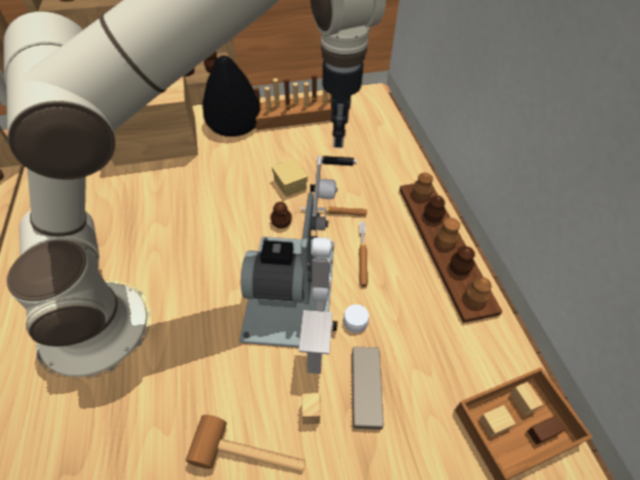

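View pics/sc5.png

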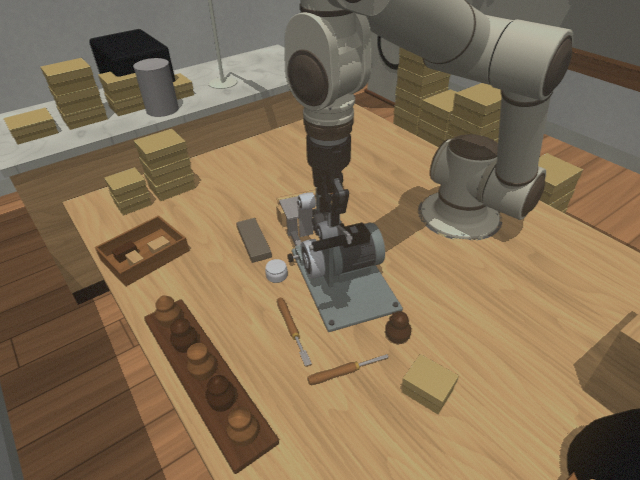

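Wrist view: handle axis from (326,207) at the bar end to (325,324) at the free end, upright between the pads; the wheel is left at (222,228).

```bash
python3 - <<'E'
from h import *
c=viewer.calibration("wrist")
a=wz(c,326,207,.295);b=wz(c,325,323,.295);print(a,b,(a+b)/2,np.linalg.norm(a-b),np.degrees(np.arctan2(*(a-b)[1::-1])))
print(wz(c,310,270,.29),wz(c,342,270,.29))
print('plate end',wz(c,225,160,.27),wz(c,256,230,.266))
E
```

```text
[0.57571623 0.1360921  0.295     ] [0.64372063 0.11437239 0.295     ] [0.60971843 0.12523224 0.295     ] 0.0713886904226346 162.2871986642936
[0.60979605 0.11577362 0.29      ] [0.61538664 0.13359798 0.29      ]
plate end [0.53428093 0.08517276 0.27      ] [0.58264052 0.0875431  0.266     ]
```

Call:
{"api": "apply_moves", "payload": {"targets": [0,0,-15,0,0,0,0,-35,0,0,0,0,-55,0,0,0,0,-70,0,0,0,0,-78,0,0,0,0,-78,0,0,0,0,-78,0,-1,0,0,-78,0,-1,0,0,-78,0,-1,0,0,-78,0,-1,0,0,-78,0,-1], "grip_force": 60}}

```text
time: 15.28
ee_pos: [0.6096, 0.1268, 0.2863]
orientation: [0.472, 3.104, 0.003]
contact_force: [2.3, 4.2, 2.2]
gripper_width: 0.212
```

```bash
python3 - <<'E'
from h import *
cv2.imwrite("pics/w6.png",viewer.snapshot("wrist"))
E
```

```text
(no output)
```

View pics/w6.png

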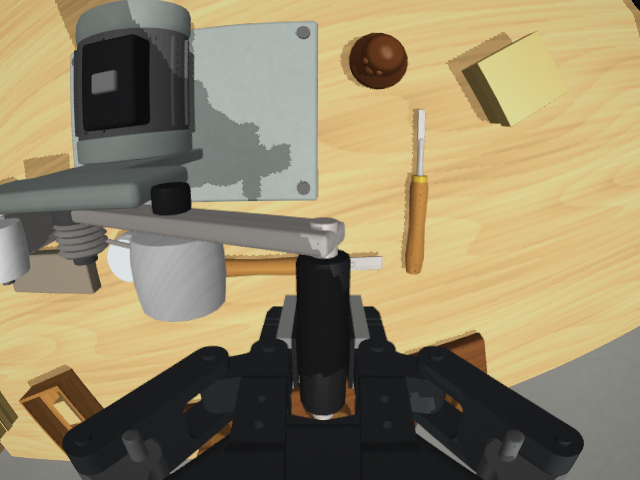

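Handle firmly held (18 mm opening). Now down along the arc, stopping short of the stop.

Call:
{"api": "apply_moves", "payload": {"targets": [1,2,-6,0,-1,1,4,-12,0,-1,2,5,-18,0,-1,2,6,-23,0,-1,2,7,-29,0,-1,2,8,-35,0,-1,3,9,-41,0,-1,3,9,-47,0,-1,3,9,-53,0,-1,3,9,-59,0,-1,3,9,-65,0,-1,3,8,-71,0,-1,2,7,-77,0,-1,2,6,-82,0,-1,2,6,-82,0,-1]}}

```text
time: 17.2
ee_pos: [0.6121, 0.1343, 0.2058]
orientation: [0.47, 3.102, 0.008]
contact_force: [0.8, 11.9, 12.3]
gripper_width: 0.216
```

Call:
{"api": "apply_moves", "payload": {"targets": [0,-1,-3,0,-1,0,-1,-6,0,-1,0,-2,-8,0,-1,0,-2,-10,0,-1,0,-2,-10,0,-1]}}

```text
time: 17.82
ee_pos: [0.6116, 0.1326, 0.1962]
orientation: [0.47, 3.103, 0.009]
contact_force: [-2.8, 13.9, 13.3]
gripper_width: 0.211
```

Call:
{"api": "apply_moves", "payload": {"targets": [0,0,-2,0,-1,0,-1,-4,0,-1,0,-1,-6,0,-1,0,-1,-6,0,-1]}}

```text
time: 18.32
ee_pos: [0.6114, 0.1318, 0.1917]
orientation: [0.469, 3.102, 0.01]
contact_force: [-5.1, 14.2, 20.5]
gripper_width: 0.212
```

```bash
python3 - <<'E'
from h import *
for n in("wrist","side","scene"):
    im=viewer.snapshot(n)
    if n=="side": im=cv2.resize(im[130:370,220:400],None,fx=2.5,fy=2.5,interpolation=2)
    if n=="scene": im=cv2.resize(im[150:330,220:430],None,fx=3.3,fy=3.3,interpolation=2)
    cv2.imwrite(f"pics/{n}7.png",im)
E
```

```text
(no output)
```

View pics/wrist7.png

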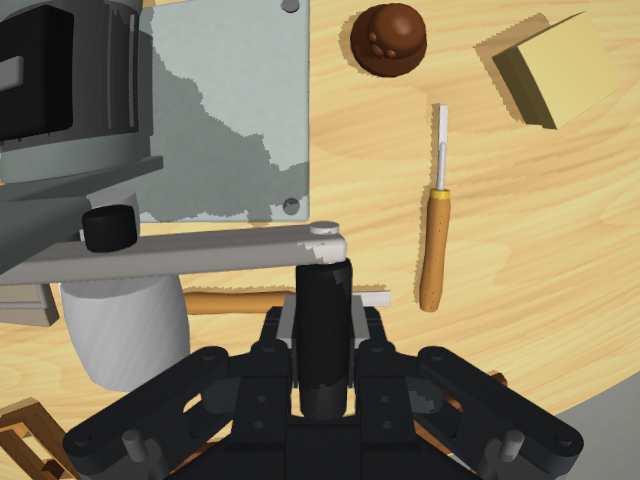

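View pics/side7.png

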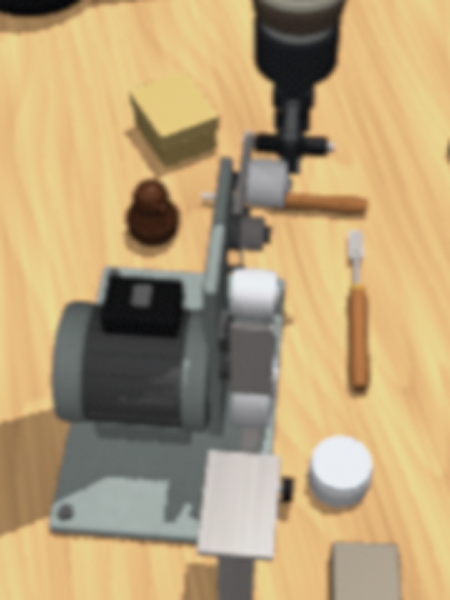

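View pics/scene7.png

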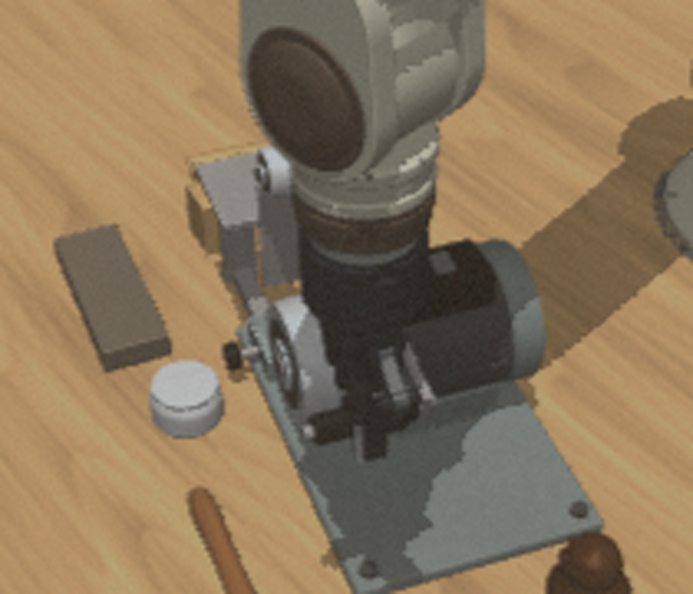

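```bash
python3 - <<'E'
from h import *
C={n:viewer.calibration(n) for n in("side","scene")}
print(tri(C['side'],(220+332/2.5,130+147/2.5),C['scene'],(220+306/3.3,150+432/3.3)))
E
```

```text
(array([0.64964307, 0.11925772, 0.20255912]), np.float64(0.003242387805635147))
```

Call:
{"api": "apply_moves", "payload": {"targets": [0,0,-1,0,-1,0,0,-2,0,-1,0,0,-3,0,-1,0,0,-3,0,-1], "grip_force": 80}}

```text
time: 18.98
ee_pos: [0.6115, 0.1317, 0.1913]
orientation: [0.469, 3.1, 0.011]
contact_force: [-12.0, 12.6, 35.1]
gripper_width: 0.208
```

Call:
{"api": "apply_moves", "payload": {"targets": [0,0,1,0,-1,0,0,1,0,-1,0,0,1,0,-1,0,0,1,0,-1,0,0,1,0,-1,0,0,1,0,-1,0,0,1,0,-1,0,0,1,0,-1]}}

```text
time: 19.98
ee_pos: [0.6115, 0.1317, 0.1915]
orientation: [0.469, 3.1, 0.011]
contact_force: [-9.9, 13.0, 30.6]
gripper_width: 0.208
```

```bash
python3 - <<'E'
from h import *
C={n:viewer.calibration(n) for n in("side","scene")}
for n in C: im=viewer.snapshot(n); cv2.imwrite(f"pics/{n}8.png",im)
for t in("gouge_wide","gouge_slim","whetstone","wax_tin","blank","figure","gift_box","mallet"):
    for n in C:
        for r in viewer.regions_of(n,t)[:1]:
            v,u=np.nonzero(r['region']); print(t,n,round(r['conf'],2),u.mean().round(1),v.mean().round(1))
s=read_state();print(s['time'],s['ee_pos'],s['contact_force'],s['gripper_width'])
E
```

```text
gouge_wide side 0.73 350.1 211.0
gouge_wide scene 0.97 292.1 328.4
gouge_slim side 0.75 351.5 210.9
gouge_slim scene 0.88 337.0 371.1
whetstone side 0.86 367.3 387.3
whetstone scene 0.58 252.9 239.7
wax_tin side 0.83 355.9 318.3
wax_tin scene 0.89 275.6 270.8
blank side 0.68 311.2 408.1
blank scene 0.64 280.5 215.7
figure side 0.72 281.2 214.8
figure scene 0.84 397.7 327.4
gift_box side 0.56 290.4 176.9
gift_box scene 0.8 428.6 383.3
mallet side 0.7 230.9 447.2
20.875 [0.61146431 0.13170904 0.19142795] [-10.61836372  12.76186425  30.18646141] 0.21241946631071693
```

The hold is steady at 30 N against the stop, and the bystanders are where they were. Gouge_wide in the side view is a mix-up with the slim gouge; the scene view shows it in place. Handing in.

```bash
python3 -c "
from rig import finish_job
print(finish_job())"
```

```text
the job is handed in; nothing more can be done
None
```

I drew the work rest out to the end of its slide and released it. I then gripped the tension arm's handle, pushed it down to its stop and handed the job in at about 21 s with the arm still held down.

- **Work rest:** it travelled about 55 mm, by both tool travel and the wrist camera. The last extra pull raised the force to 28 N without moving it, and it had not slipped in the jaws, so it was at its end stop.
- **Tension arm:** the final 3 mm of commanded push moved the handle only 0.4 mm while the force rose from 20 to 35 N, so it was hard against the stop. The handle measured about 203 mm above the bench, against the 202 mm expected. I eased the push to about 30 N and it held steady for nearly a second before hand-in.
- **Grip slip:** by that measured handle height, the handle had shifted about 2 mm in the fingers on the way down, so I raised the grip to 80 N.
- **Other things on the bench:** all were found within about 2 pixels of where they started in at least one camera.
    - In the side view, the detector confused the wide gouge with the slim one; the scene view showed the wide one in place.
    - The mallet was found in the side view only at the last check.

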